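# Refit a hob control knob and tug-test its clip

### The arm

A 6-joint arm with a two-finger parallel gripper is mounted at the origin on a cart in front of the work surface, level with it; the furniture and walls round the work are solid. World frame = base frame: x ahead of the robot, y to its left, z up, the work surface at z = 0. Lengths are in mm, angles in rad, forces in N, time in s.
With the tool pointing down it reaches from about 300 to 750 mm from the base axis. Payload 8.5 kg.
Tool frame: the origin (TCP) lies at the very end of the fingers, on their centre line; the grasp point (between the pads) lies 19 mm behind it; z points along the fingers, y is the line along which they close (so a half turn about z gives the same grasp; the last joint's range is limited). The gripper opens to 88 mm and grips with 3 to 60 N. Pads are 18 mm wide; open, the fingers measure 123 mm over their backs; the gripper's body (75 mm by 187 mm) begins 45 mm behind the grasp point.
Start: joints at [-1.319, 0.381, 1.297, -0, 1.464, -0.215], TCP at [247.509, -491.141, 238.748] pointing down, gripper open.
Joint ranges: [-3.11, 3.11], [-0.89, 2.33], [0.22, 2.48], [-1.42, 4.56], [0.17, 2.85], [-2.88, 2.88]. Speed limits (rad/s): [2.39, 2.39, 3.14, 3.14, 3.14, 3.14].

### API

Orientations are given as a unit quaternion [x, y, z, w].
In Python, from bench import bot gives the robot as it stands.
- The arm moves only by the tool play_rows, never from a script. Its argument "moves" is one flat list of numbers, 7 for each row, row after row: the finger opening in mm, from 0 to 88.1, then the shift along the tool's x, y, z in mm, then the turn, a rotation vector about the tool's x, y, z in degrees. A call has 1 to 10 rows; each row is the pose to reach, as a shift and turn from the pose commanded when the call began, along the tool's axes at that moment; what a row does not reach only later rows make up. A row lasts 1/8 s, in which the tool goes at most 62.5 mm and 10.7 degrees, less where a joint would pass 70% of its speed; a pose out of reach is approached as far as the arm can. A call with a gripper value outside its range is refused whole. The fingers move at their own pace and stop on an object; the grip force is fixed at half the most. Time passes only in rows, so rows that repeat a pose let the fingers close. It gives the time, the measured TCP pose, the force, the opening and the grip force at its end, in the units of the state.
- bot.read_state(): the state, without advancing time (a new reading comes with each control period).
- bot.snapshot(name): name is "side" or "top" or "wrist"; returns the picture (480x640x3 uint8, blue, green, red); there is no depth.
- bot.calibration(name): a dict with "camera_matrix" (3x3 intrinsics, pixels), "origin" and "rotation" of the camera in the world. Camera axes: x right, y down, z forward; pixel columns grow to the right and rows downward; lengths in mm; the calibration is good to about 2 mm. The wrist camera is an equidistant fisheye: a pixel r from the principal point sees the ray r / f radians off the axis. A picture is of the moment at which its call begins: read the wrist's pose just before it. calibration takes no time and is no camera call; for the wrist camera it gives the pose at the moment of the call.
- bot.job_done(): hands the job in; it is judged then, once.
Trained networks look in the newest picture that a camera, given by its name, has taken for a name from the list of things; names that differ only in an ending like _2 or _b are one class to them, and where a whole thing is asked for, a point or a joint stands for the part that bears it (a point fixed in the world has none). Each returns a list of dicts, best first, with "p" (0 to 1); they miss things now and then, are a little off and sometimes report something else, mostly with a low value. They report only what shows in the picture. A call takes as long as a camera call.
- bot.look_for(thing, camera): "box" ([left, top, right, bottom] in pixels, round what is visible of it).
- bot.mark_of(thing, camera): "xy" ([column, row] in pixels: a listed point, or the origin of a listed thing).
The state is a dict: "time": time; "joints": joint angles; "joint_velocities": joint speeds; "joint_efforts": joint torques, N m; "ee_pos": TCP position; "orientation": TCP orientation; "force": force on the tool from outside, world axes, zero at the start; "moment": the same for the moment, N m; "finger_gap": opening from 0.0 (shut) to 1.0 (fully open); "finger_force": force on a finger pad.
Only numpy, scipy, OpenCV 4.12 (cv2) and the standard library are available. Lean on these libraries where they do the work, as an engineer would, in place of code of your own. Each camera call takes 0.05 s, during which the arm holds its last target. There are 200 camera calls.

### The job

After cleaning the little hob, one of its two control knobs still lies on the worktop. Push it straight down onto the bare brass spindle, its white pointer towards the off dot, until it clicks fully home, keeping the push under 25 N. Then prove that the clip holds it: pull straight up on it with a steady 10 N for a second, never over 15 N, let it settle back, let go of it and leave everything else as it stands.

Things in the scene. Friction and masses are not known exactly. Their poses are not given: they have to be found in the camera images.
- knob: The loose control knob: black ribbed plastic cylinder, 40 mm across, 34 mm high, 45 g, dark metal disc on top, white pointer line on top and down one side. Origin: centre of its underside; z up, +x towards the pointer. It stands upright on the worktop, right of the hob.
- knob_bore (a point): End of the blind bore in the knob's underside, on its axis, 22 mm above the underside; axes as the knob's. The bore is D-shaped: 13.6 mm in diameter, its flat on the pointer side 4.6 mm from the axis; the mouth is chamfered 2 mm wide at 45 degrees. Near the mouth a lip runs round the bore, over which the spring clip of the spindle snaps.
- spindle_tip (a point): Centre of the top of the bare brass spindle that the knob belongs on, 28 mm above the hob's steel top when up. Axes as the valve's. The spindle is 12 mm in diameter with a flat 3.8 mm from its axis on the +x side, its top 3 mm tapered. The knob is home when the end of its bore stands on this tip: knob origin 22 mm below it.
- spindle (a joint): How far the bare spindle is pushed in, m: 0 up, 0.004 at its stop. Like any push-to-turn gas valve it stands on a return spring: it starts to sink at 2.5 N and is at its stop at 6.5 N, before the knob clicks; when the push ends it springs up 4 mm with the knob. It does not turn here.
- valve: The bare valve: dark bezel 57 mm across with the brass spindle in its middle, fixed in the hob. Origin: on the spindle's axis at the level of the hob's steel top; z up, +x towards the off dot (the hob's back), the side of the spindle's flat. With the spindle up the home knob's underside is 6 mm above the hob's top.
- valve_clip (a point): Middle of the steel spring clip that stands out of the spindle on its +y and -y sides, 15.5 mm above the hob's top. The knob touches it 10 to 15 mm above home; the push then grows to 11 to 17 N, and the knob snaps past and home. Once on, it lifts freely by 0.4 to 4.2 mm (differs, cannot be seen) before the clip holds; then the clip gives 0.1 mm a newton, and lets go above 20 N.
- fitted_knob: The other knob, already on its spindle, of the same looks (underside 6 mm, top 40 mm above the hob's steel top), its pointer on its off dot. Origin: on its axis at the level of the hob's steel top. It is fixed, 120 mm in front of or behind the bare spindle; leave it alone.
- hob: Table-top gas hob with two burners, 250 mm along x, 460 mm along y, fixed. Origin: under its centre on the worktop; +x is its back. Steel top at 60 mm. On the strip at its right are the two spindle places, at y = -178 mm, x = -60 and +60 mm, each with a white off dot 36 mm behind it. Black cast pan supports, up to 94 mm above the worktop, lie at y > -105 mm.
- espresso_cup: Cream espresso cup, 56 mm high, at the right edge; bystander. Origin: underside.
- egg_timer: Cream egg timer, 66 mm across, 61 mm high, at the right edge; bystander. Origin: underside.
- tea_box: Tea box, 69 x 71 x 122 mm, at the right in front of the ice maker; bystander. Origin: underside.

How it is judged (in metres and radians):
On the way, in this order (a step that is already met when the one before it is completed fails the run):
1. the knob is pushed fully home on the bare spindle (z of knob in the frame of spindle_tip below -0.0205 m and horizontal distance between knob and spindle_tip below 0.002 m), for 0.15 s.
2. the knob is pulled up against its clip with 8 to 13 N for half a second and stays on (contact force between knob and valve between 8 and 13 N and value of joint spindle below 0.0006 m and z of knob in the frame of spindle_tip between -0.0218 and -0.015 m), for 0.5 s.
At the end, for the whole second after the job is handed in: The loose knob is clicked onto the bare spindle: its underside at least 17 mm below the spindle's tip (22 mm is home; up to 4.2 mm of free play), within 2 mm of its axis and 0.1 rad of upright, pointer within 0.35 rad of the off dot, the spindle sprung back up, the knob at rest and let go (z of knob in the frame of spindle_tip below -0.017 m and horizontal distance between knob and spindle_tip below 0.002 m and angle between the z axis of knob and the z axis of valve, either way round below 0.1 rad and angle between the x axis of knob and the x axis of valve, either way round below 0.35 rad and value of joint spindle below 0.001 m and linear speed of knob below 0.01 m/s); the robot touches nothing.
It fails at once if the knob is pushed onto the spindle with more than 26 N (contact force between knob and valve above 26 N).
It fails at once if the clipped knob is pulled up with more than 16 N (contact force between knob and valve above 16 N and value of joint spindle below 0.0006 m and z of knob in the frame of spindle_tip between -0.0218 and -0.015 m).
It fails at once if the cup, the egg timer or the tea box is pushed out of its place (distance of any of espresso_cup, egg_timer, tea_box from where it was at the start of the episode above 0.02 m).
It also fails if it takes over 58 s, if anything falls off the work surface, if the arm or the gripper's body presses on something with over 40 N, if the wrist force passes 120 N, or if a joint passes its speed limit or range.

## Working session

There is one attempt and no reset: what is moved stays moved. The work goes in short steps, Python scripts to look and compute and a tool call to move; the robot and the scene stay as the last step left them, time stands still between calls to the robot, and variables do not carry over. Pictures are saved under pics/ and viewed, at most 10 in all, crops included, and the job is handed in when it is done.

Besides the shell and the picture viewer there is one more tool, called after ">>>" as name(argument=value, ...) on one line, values as JSON. play_rows: Moves the arm, as the interface text tells. Its arguments: {"type":"object","properties":{"moves":{"type":"array","items":{"type":"number"}}},"required":["moves"]}

```bash
mkdir -p pics; cat > h.py <<'E'
from bench import bot
import numpy as np, cv2
from scipy.spatial.transform import Rotation as R
def ray(cam,xy,c=None):
    c=c or bot.calibration(cam); K=np.array(c["camera_matrix"]); 
    u=(xy[0]-K[0,2])/K[0,0]; v=(xy[1]-K[1,2])/K[1,1]
    if cam=="wrist":
        r=np.hypot(u,v); s=np.sin(r)/r if r>1e-9 else 1; d=np.array([u*s,v*s,np.cos(r)])
    else: d=np.array([u,v,1.])
    return np.array(c["origin"],float), np.array(c["rotation"])@d
def atz(cam,xy,z,c=None):
    o,d=ray(cam,xy,c); return o+d*(z-o[2])/d[2]
E
python3 - <<'E'
from h import *
s=bot.read_state(); print(s)
zs=dict(knob=0,spindle_tip=88,valve=60,fitted_knob=60,espresso_cup=0,egg_timer=0,tea_box=0,hob=0)
for c in ["side","top","wrist"]:
    im=bot.snapshot(c); cv2.imwrite(f"pics/{c}0.png",im)
    k=bot.calibration(c); print(c,np.round(k["origin"]),np.round(k["rotation"],2).tolist(),k["camera_matrix"])
    for t in zs:
        for r in bot.mark_of(t,c)[:2]: print(t,np.round(r["p"],2),np.round(r["xy"],1),np.round(atz(c,r["xy"],zs[t],k),1))
E
```

```text
{'time': 0.0, 'joints': array([-1.31929136e+00,  3.81211433e-01,  1.29821556e+00, -1.35343818e-05,
        1.46359290e+00, -2.15269990e-01]), 'joint_velocities': array([ 0.00024891,  0.00135837,  0.00048209, -0.00149014,  0.00061622,
       -0.00076246]), 'joint_efforts': array([-2.19442612e-03, -4.37932920e+01, -2.24560565e+01,  7.12689618e-02,
        3.52704932e-02, -1.20680129e-04]), 'ee_pos': array([ 247.44730541, -490.89775076,  238.14472274]), 'orientation': array([ 9.72888125e-01,  2.31275135e-01, -1.96550027e-05, -7.13380323e-04]), 'force': array([ 0.43756764, -0.42749681, -0.17259428]), 'moment': array([ 0.01747538,  0.04294917, -0.0788146 ]), 'finger_force': 0.0, 'finger_gap': 0.9976426190280225}
side [-290. -326.  820.] [0.71, -0.58, 0.25, -0.31] [[516.9701099    0.         327.45556306]
 [  0.         516.9701099  240.19623009]
 [  0.           0.           1.        ]]Traceback (most recent call last):
  File "<stdin>", line 8, in <module>
  File "h.py", line 12, in atz
    o,d=ray(cam,xy,c); return o+d*(z-o[2])/d[2]
        ~~~^^^^^^^^^^
  File "h.py", line 10, in ray
    return np.array(c["origin"],float), np.array(c["rotation"])@d
                                        ~~~~~~~~~~~~~~~~~~~~~~~^~
ValueError: matmul: Input operand 1 has a mismatch in its core dimension 0, with gufunc signature (n?,k),(k,m?)->(n?,m?) (size 3 is different from 4)
```

Rotation is a quaternion.

```bash
sed -i 's/np.array(c\["rotation"\])@d/R.from_quat(c["rotation"]).apply(d)/' h.py
python3 - <<'E'
from h import *
zs=dict(knob=0,spindle_tip=88,valve=60,fitted_knob=60,espresso_cup=0,egg_timer=0,tea_box=0,hob=0)
ims=[]
for c in ["side","top","wrist"]:
    im=bot.snapshot(c); cv2.imwrite(f"pics/{c}0.png",im)
    k=bot.calibration(c); print(c,np.round(k["origin"]),np.round(k["rotation"],2).tolist(),k["camera_matrix"][0])
    for t in zs:
        for r in bot.mark_of(t,c)[:2]: print(t,np.round(r["p"],2),np.round(r["xy"],1),np.round(atz(c,r["xy"],zs[t],k),1))
E
```

```text
side [-290. -326.  820.] [0.71, -0.58, 0.25, -0.31] [516.9701099    0.         327.45556306]
knob 0.72 [396.4 302.9] [ 406.9 -313.4    0. ]
spindle_tip 0.41 [239.  241.2] [428.1  22.4  88. ]
valve 0.81 [242.2 253. ] [422.8  17.   60. ]
fitted_knob 0.84 [261.9 217.4] [540.6  11.5  60. ]
espresso_cup 0.72 [472.8 294.6] [ 462.4 -465.7    0. ]
espresso_cup 0.41 [238.7 249. ] [489.7  56.3  -0. ]
egg_timer 0.96 [480.1 327.2] [ 379.9 -480.9    0. ]
tea_box 0.88 [487.6 264.7] [ 557.1 -496.2   -0. ]
hob 0.59 [473.6 295.3] [ 460.8 -467.4    0. ]
top [ 380. -129. 1129.] [-0.7, 0.71, -0.03, 0.03] [470.08315982   0.         325.82168532]
knob 0.82 [400.6 270.8] [ 411.9 -319.4    0. ]
spindle_tip 0.46 [249.9 268.4] [420.3  28.9  88. ]
valve 0.78 [256.6 270.2] [417.  18.  60.]
fitted_knob 0.83 [262.2 213.3] [547.3   4.6  60. ]
espresso_cup 0.81 [462.3 247.9] [ 464.6 -470.4    0. ]
egg_timer 0.92 [475.9 281.5] [ 383.1 -499.7    0. ]
tea_box 0.96 [467.9 213.6] [ 548.  -487.6   -0. ]
wrist [ 317. -456.  385.] [0.84, -0.52, -0.08, 0.13] [371.64829954   0.         326.10740945]
knob 0.96 [244.1   4. ] [ 400.  -319.2    0. ]
espresso_cup 0.89 [403.8  10.1] [ 468.  -470.6    0. ]
espresso_cup 0.47 [383.6  82.5] [ 385.7 -487.7    0. ]
egg_timer 0.94 [386.5  75.1] [ 394.1 -486.7    0. ]
hob 0.3 [386.3  77.3] [ 391.9 -487.6    0. ]
```

View pics/top0.png

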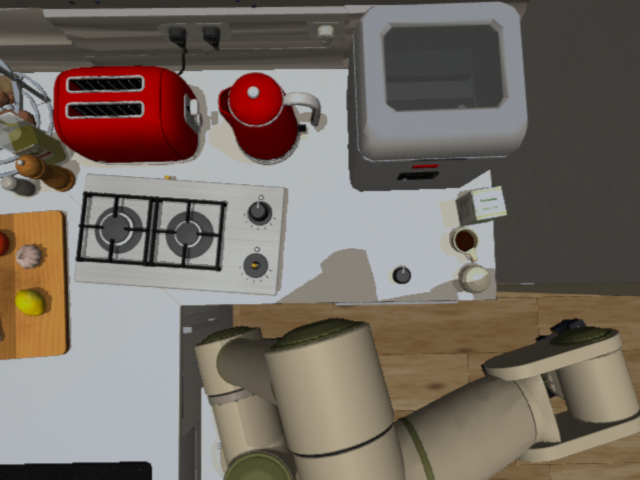

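View pics/wrist0.png

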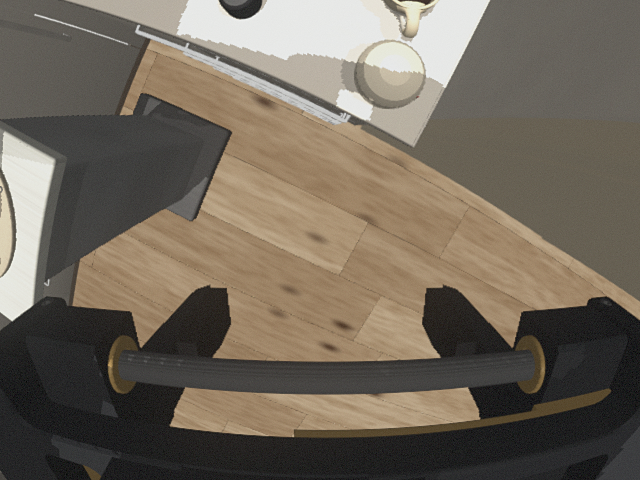

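The top picture shows the loose knob at (401,274), the bare valve at (256,266), the fitted knob at (260,211), and the cup, timer and box around column 470. The wrist picture shows the knob at its top edge (242,4). Next I'll move the wrist over the knob.

>>> play_rows(moves=[88, 50, -20, 15, 0, 0, 0, 88, 100, -40, 30, 0, 0, 0, 88, 150, -60, 50, 0, 0, 0, 88, 200, -80, 70, 0, 0, 0, 88, 200, -80, 70, 0, 0, 0, 88, 200, -80, 70, 0, 0, 0])

```text
time: 2.2
ee_pos: [390.1, -330.2, 169.1]
orientation: [0.973, 0.231, 0.0, 0.0]
force: [1.0, -0.5, 0.4]
finger_gap: 1.0
finger_force: 0.0
```

```bash
python3 - <<'E'
from h import *
s=bot.read_state(); print(s["time"],s["ee_pos"],R.from_quat(s["orientation"]).as_matrix().round(3).tolist(),s["force"])
k=bot.calibration("wrist"); im=bot.snapshot("wrist"); cv2.imwrite("pics/w1.png",im)
for r in bot.mark_of("knob","wrist")[:2]: print(r,atz("wrist",r["xy"],0,k))
b=bot.look_for("knob","wrist")[0]["box"]; print(b)
c=[int((b[0]+b[2])/2),int((b[1]+b[3])/2)]
x0,y0=max(c[0]-80,0),max(c[1]-60,0); print(x0,y0)
cv2.imwrite("pics/w1c.png",cv2.resize(im[y0:y0+120,x0:x0+160],None,fx=5,fy=5,interpolation=cv2.INTER_CUBIC))
E
```

```text
2.2 [ 390.10197656 -330.23930301  169.09157016] [[0.893, 0.45, 0.0], [0.45, -0.893, -0.001], [-0.0, 0.001, -1.0]] [ 0.95178232 -0.50907114  0.43155822]
{'xy': [316.6, 200.4], 'p': 0.9} [ 399.36841628 -317.02796824    0.        ]
[294.0, 177.7, 344.1, 230.7]
239 144
```

View pics/w1c.png

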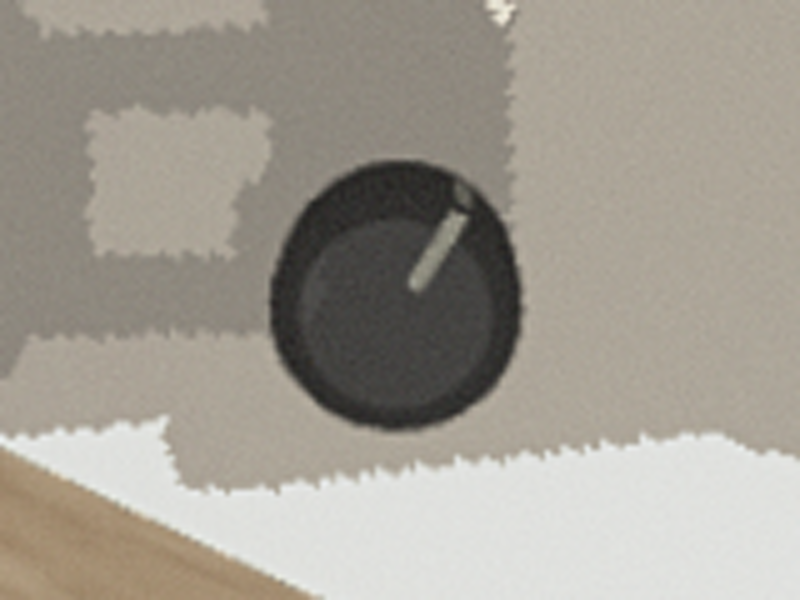

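The crop shows the disc centred at (396,313), i.e. picture pixel (318,207). The pointer runs from (415,287) to (463,212) in the crop. I'll convert these at z = 34.

```bash
python3 - <<'E'
from h import *
im=cv2.imread("pics/w1.png"); k=bot.calibration("wrist")
P=lambda x,y:atz("wrist",(239+x/5-.4,144+y/5-.4),34,k)
a,b,c=P(415,287),P(463,212),P(396,313)
print(a,b,c,"yaw",np.degrees(np.arctan2(*(b-a)[1::-1])),np.degrees(np.arctan2(*(b-c)[1::-1])))
# widths of disc check
print(P(300,310),P(493,310))
# hob yaw from top
for cam in ("top",):
    v=bot.mark_of("valve",cam); f=bot.mark_of("fitted_knob",cam)
for cam in ("side","top"):
    for t in ("valve","fitted_knob"):
        print(cam,t,[ (round(r["p"],2),atz(cam,r["xy"],60).round(1)) for r in bot.mark_of(t,cam)[:1]])
E
```

```text
[ 406.67754442 -319.00939781   34.        ] [ 420.46380253 -320.32531146   34.        ] [ 401.68452033 -318.21497304   34.        ] yaw -5.452426973139017 -6.411764124712583
[ 395.47415231 -304.68581054   34.        ] [ 408.84505946 -331.4114212    34.        ]
side valve [(0.81, array([422.8,  17. ,  60. ]))]
side fitted_knob [(0.84, array([540.6,  11.5,  60. ]))]
top valve [(0.78, array([417.,  18.,  60.]))]
top fitted_knob [(0.83, array([547.3,   4.6,  60. ]))]
```

>>> play_rows(moves=[88, 0, 0, -54, 0, 0, 0, 88, 28, -49, -54, 0, 0, 0, 88, 56, -98, -54, 0, 0, 0, 88, 84, -147, -54, 0, 0, 0, 88, 112, -196, -54, 0, 0, 0, 88, 140, -245, -54, 0, 0, 0, 88, 167, -292, -54, 0, 0, 0, 88, 167, -292, -54, 0, 0, 0, 88, 167, -292, -54, 0, 0, 0])

```text
time: 3.78
ee_pos: [407.9, 5.8, 222.8]
orientation: [0.973, 0.231, 0.0, 0.0]
force: [0.5, -0.2, -0.2]
finger_gap: 0.996
finger_force: 0.0
```

```bash
python3 - <<'E'
from h import *
s=bot.read_state(); print(s["time"],s["ee_pos"])
k=bot.calibration("wrist"); im=bot.snapshot("wrist"); cv2.imwrite("pics/w2.png",im)
for t,z in (("spindle_tip",88),("valve",60),("valve_clip",75.5),("fitted_knob",60)):
  for r in bot.mark_of(t,"wrist")[:2]: print(t,r,atz("wrist",r["xy"],z,k))
b=bot.look_for("valve","wrist")[0]["box"]; print(b)
c=[int((b[0]+b[2])/2),int((b[1]+b[3])/2)]
x0,y0=max(c[0]-100,0),max(c[1]-100,0); print(x0,y0)
cv2.imwrite("pics/w2c.png",cv2.resize(im[y0:y0+150,x0:x0+200],None,fx=4,fy=4,interpolation=cv2.INTER_CUBIC))
E
```

```text
3.775 [407.939997     5.83005168 222.82048928]
spindle_tip {'xy': [321.0, 192.6], 'p': 0.71} [430.70638894  21.17667334  88.        ]
valve {'xy': [321.5, 188.9], 'p': 0.58} [429.1009748   20.28240453  60.        ]
valve_clip {'xy': [323.6, 191.7], 'p': 0.59} [430.23135289  18.78277998  75.5       ]
fitted_knob {'xy': [397.7, 67.3], 'p': 0.94} [550.01277972  11.0562856   60.        ]
[286.6, 153.7, 354.3, 220.6]
220 87
```

View pics/w2c.png

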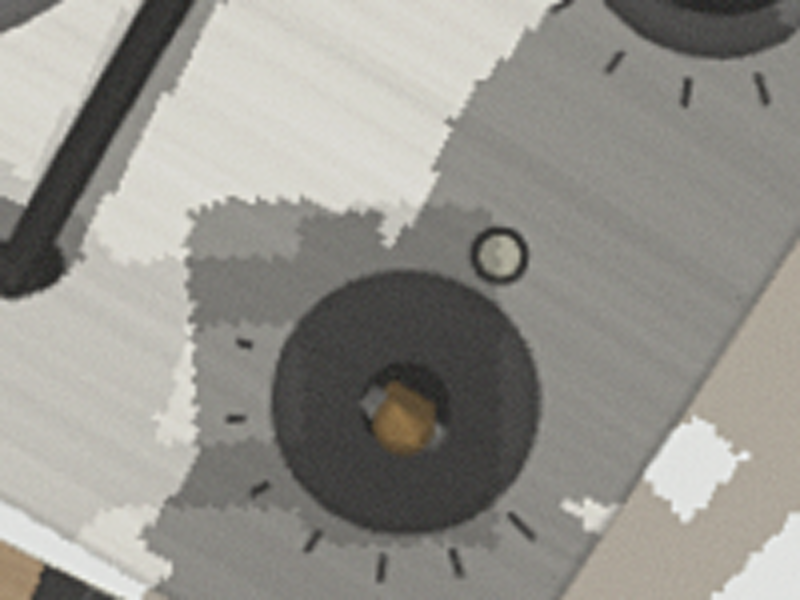

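The crop shows the bezel centred near (406,402), the off dot at (499,255) and the brass tip near (404,420). The flat faces up-right, towards the dot.

```bash
python3 - <<'E'
from h import *
k=bot.calibration("wrist")
P=lambda x,y,z:atz("wrist",(220+x/4-.4,87+y/4-.4),z,k).round(1)
v=P(406,402,62);d=P(499,255,60);print("bezel62",v,P(406,402,60),P(406,402,65),"dot",d,"yaw",np.degrees(np.arctan2(*(d-v)[1::-1])), np.linalg.norm((d-v)[:2]))
print("tip",P(404,420,88),P(404,415,88))
im=cv2.imread("pics/w2.png")
# hob yaw via fitted knob top disc in same image
cv2.imwrite("pics/w2f.png",cv2.resize(im[20:120,330:470],None,fx=5,fy=5,interpolation=cv2.INTER_CUBIC))
# brass blob
hsv=cv2.cvtColor(im,cv2.COLOR_BGR2HSV); m=cv2.inRange(hsv,(8,90,50),(30,255,255)); m[:170]=0;m[:,:300]=0;m[210:]=0;m[:,340:]=0
ys,xs=np.nonzero(m); print(len(xs),xs.mean(),ys.mean(),xs.min(),xs.max(),ys.min(),ys.max())
print(atz("wrist",(xs.mean(),ys.mean()),85,k))
E
```

```text
bezel62 [430.6  21.   62. ] [430.3  20.9  60. ] [431.   21.2  65. ] dot [466.6  17.6  60. ] yaw -5.395264568213087 36.16019911449604
tip [431.2  21.4  88. ] [432.1  21.8  88. ]
193 320.4922279792746 191.70466321243524 313 328 183 200
[430.61827141  21.2379851   85.        ]
```

View pics/w2f.png

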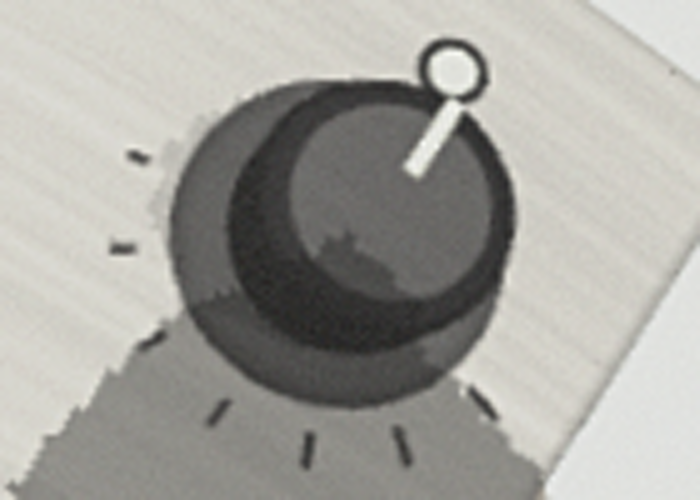

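>>> play_rows(moves=[88, -50, 95, 0, 0, 0, 0, 88, -101, 191, 0, 0, 0, 0, 88, -151, 286.5, 0, 0, 0, 0, 88, -151.3, 286.5, 50, 0, 0, 0, 88, -151.3, 286.5, 100, 0, 0, 0, 88, -151.3, 286.5, 135, 0, 0, 0, 88, -151.3, 286.5, 135, 0, 0, 0, 88, -151.3, 286.5, 135, 0, 0, 0])

```text
time: 5.08
ee_pos: [401.7, -317.6, 88.2]
orientation: [0.973, 0.231, -0.0, -0.0]
force: [-0.1, -0.5, 0.9]
finger_gap: 1.001
finger_force: 0.0
```

```bash
python3 - <<'E'
from h import *
s=bot.read_state(); print(s["time"],s["ee_pos"],R.from_quat(s["orientation"]).as_rotvec())
k=bot.calibration("wrist"); im=bot.snapshot("wrist"); cv2.imwrite("pics/w3.png",im)
for r in bot.mark_of("knob","wrist")[:1]: print(r,atz("wrist",r["xy"],0,k))
b=bot.look_for("knob","wrist")[0]["box"]; print(b)
c=[int((b[0]+b[2])/2),int((b[1]+b[3])/2)]
x0,y0=max(c[0]-100,0),max(c[1]-75,0); print(x0,y0)
cv2.imwrite("pics/w3c.png",cv2.resize(im[y0:y0+150,x0:x0+200],None,fx=4,fy=4,interpolation=cv2.INTER_CUBIC))
E
```

```text
5.075 [ 401.6712341  -317.60352553   88.19040159] [-3.05592595e+00 -7.25771939e-01  2.73930132e-04]
{'xy': [327.1, 244.7], 'p': 0.92} [ 402.60135892 -318.20800919    0.        ]
[294.8, 217.1, 360.6, 292.2]
227 179
```

View pics/w3c.png

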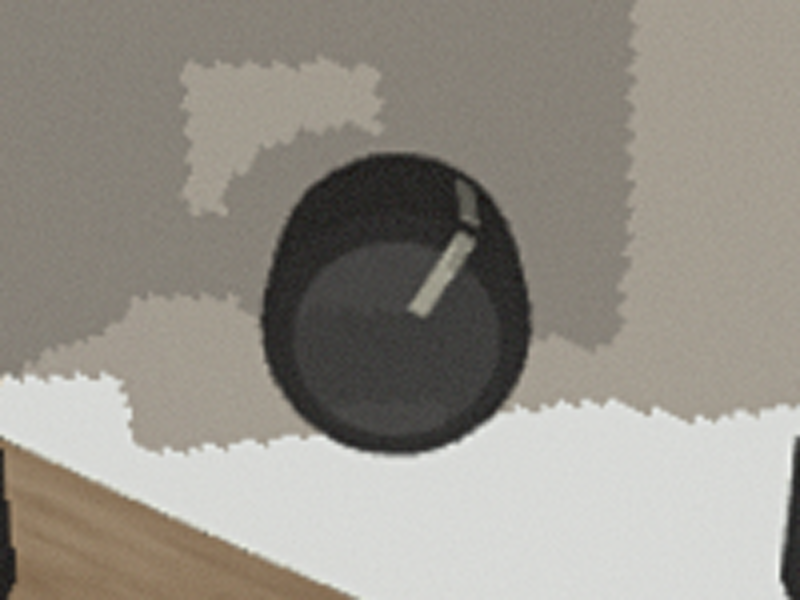

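The knob is between the open fingers. The disc centre is at crop (396,338), and the pointer runs from (418,312) to (467,238).

```bash
python3 - <<'E'
from h import *
k=bot.calibration("wrist")
P=lambda x,y:atz("wrist",(227+x/4-.4,179+y/4-.4),34,k)
a,b,c=P(418,312),P(467,238),P(396.5,338.5)
print(c,"yaw",np.degrees(np.arctan2(*(b-a)[1::-1])),np.degrees(np.arctan2(*(b-c)[1::-1])))
E
```

```text
[ 402.44870824 -317.71401292   34.        ] yaw -4.940201431410428 -6.4584678036288095
```

>>> play_rows(moves=[88, 0.3, 0, 40, 0, 0, 0, 88, 0.3, 0, 65, 0, 0, 0, 88, 0.3, 0, 79, 0, 0, 0, 88, 0.3, 0, 79, 0, 0, 0, 20, 0.3, 0, 79, 0, 0, 0, 20, 0.3, 0, 79, 0, 0, 0, 20, 0.3, 0, 79, 0, 0, 0, 20, 0.3, 0, 79, 0, 0, 0, 20, 0.3, 0, 79, 0, 0, 0, 20, 0.3, 0, 79, 0, 0, 0])

```text
time: 6.48
ee_pos: [401.9, -317.6, 8.8]
orientation: [0.973, 0.231, -0.0, -0.0]
force: [-0.2, -0.3, 1.1]
finger_gap: 0.446
finger_force: 30.0
```

>>> play_rows(moves=[20, 0, 0, 0, 0, 0, 0, 20, 0, 0, -5, 0, 0, 0, 20, 0, 0, -40, 0, 0, 0, 20, 0, 0, -80, 0, 0, 0, 20, 0, 0, -125, 0, 0, 0, 20, 0, 0, -125, 0, 0, 0])

```text
time: 7.22
ee_pos: [402.8, -318.5, 136.8]
orientation: [0.973, 0.231, 0.001, 0.003]
force: [-0.3, -0.4, -1.1]
finger_gap: 0.442
finger_force: 30.0
```

```bash
python3 - <<'E'
from h import *
s=bot.read_state(); print(s["time"],s["ee_pos"],s["force"],s["finger_force"])
k=bot.calibration("wrist"); im=bot.snapshot("wrist"); cv2.imwrite("pics/w4.png",im)
for r in bot.mark_of("knob","wrist")[:1]: print(r,atz("wrist",r["xy"],s["ee_pos"][2]-9,k))
x0,y0=226,230
cv2.imwrite("pics/w4c.png",cv2.resize(im[y0:y0+150,x0:x0+200],None,fx=4,fy=4,interpolation=cv2.INTER_CUBIC))
E
```

```text
7.225 [ 402.77592365 -318.5282338   136.79844155] [-0.25670935 -0.4366232  -1.10117586] 29.99999293126166
{'xy': [326.8, 299.8], 'p': 0.62} [ 402.70839093 -319.32035375  127.79844155]
```

View pics/w4c.png

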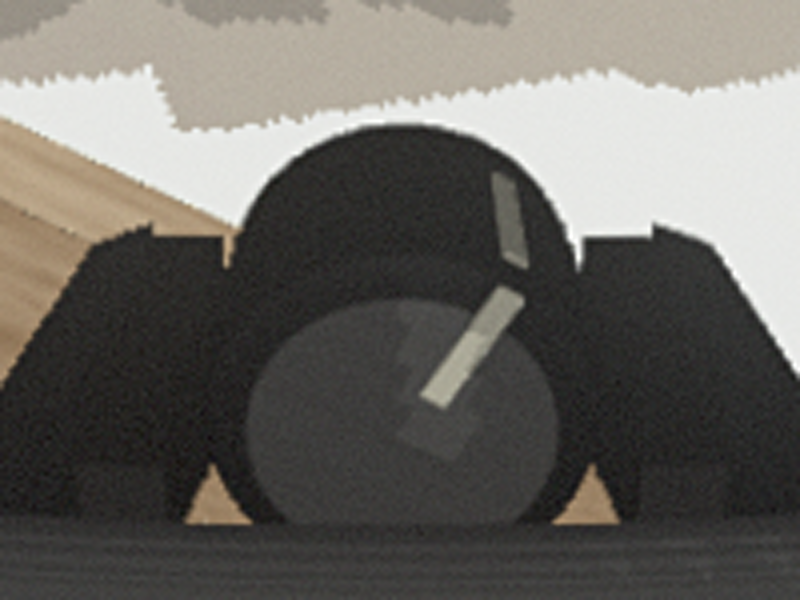

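The knob is held. The pointer runs from (435,402) to (513,292), and the disc spans columns 247–558 with its far edge at row 297.

```bash
python3 - <<'E'
from h import *
s=bot.read_state();k=bot.calibration("wrist"); z=s["ee_pos"][2]-8.8+34
P=lambda x,y:atz("wrist",(226+x/4-.4,230+y/4-.4),z,k)
a,b=P(435,402),P(513,292); l,r=P(247,430),P(558,430); t=P(402,297)
Rt=R.from_quat(s["orientation"]); tcp=s["ee_pos"]
print(tcp, np.degrees(Rt.as_euler("ZYX")), "yaw",np.degrees(np.arctan2(*(b-a)[1::-1])))
for p in (a,b,l,r,t): print(Rt.inv().apply(p-tcp).round(2))
E
```

```text
[ 401.72414    -317.30461984  133.56679034] [ 2.67500328e+01  1.93113415e-03 -1.79991057e+02] yaw -4.089497422259367
[  3.83   3.39 -25.2 ]
[ 15.54  10.38 -25.2 ]
[  0.51 -14.54 -25.2 ]
[  0.52  15.2  -25.2 ]
[ 15.08   0.27 -25.2 ]
```

>>> play_rows(moves=[20, 30, -48, 0, 0, 0, 0, 20, 60, -97, 0, 0, 0, 0, 20, 89, -145, 0, 0, 0, 0, 20, 119, -193, 0, 0, 0, 0, 20, 148, -241, 0, 0, 0, 0, 20, 178.1, -289.5, 0, 0, 0, 0, 20, 178.1, -289.5, 15, 0, 0, 0, 20, 178.1, -289.5, 31, 0, 0, 0, 20, 178.1, -289.5, 31, 0, 0, 0, 20, 178.1, -289.5, 31, 0, 0, 0])

```text
time: 8.57
ee_pos: [430.6, 21.0, 102.6]
orientation: [0.973, 0.231, -0.0, -0.0]
force: [-0.1, -0.8, 0.4]
finger_gap: 0.443
finger_force: 30.0
```

>>> play_rows(moves=[20, 0, 0, 0, 0, 0, 0, 20, 0, 0, 0, 0, 0, 0])

```text
time: 8.82
ee_pos: [430.8, 21.0, 103.0]
orientation: [0.973, 0.231, 0.0, 0.0]
force: [0.5, 0.4, -0.6]
finger_gap: 0.445
finger_force: 30.0
```

```bash
python3 - <<'E'
from h import *
s=bot.read_state(); print(s["time"],s["ee_pos"],s["force"],s["moment"])
im=bot.snapshot("side"); b=bot.look_for("fitted_knob","side")[:1]; print(b)
cv2.imwrite("pics/s5.png",cv2.resize(im[190:290,180:313],None,fx=6,fy=6,interpolation=cv2.INTER_CUBIC))
E
```

```text
8.825 [430.79542611  20.97506975 103.04547675] [ 0.52523862  0.36989938 -0.64137   ] [ 0.06114724  0.00695177 -0.01704264]
[{'box': [255.1, 201.4, 276.3, 225.1], 'p': 0.79}]
```

View pics/s5.png

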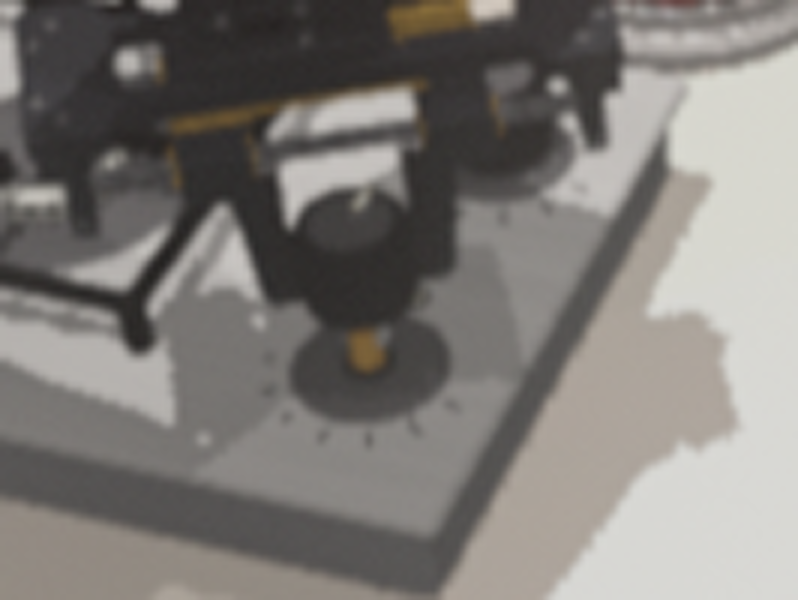

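The side picture shows the held knob at (358,260) directly above the brass spindle at (367,350). I'll lower it carefully.

>>> play_rows(moves=[20, 0, 0, 3, 0, 0, 0, 20, 0, 0, 5, 0, 0, 0, 20, 0, 0, 6.5, 0, 0, 0, 20, 0, 0, 8, 0, 0, 0, 20, 0, 0, 9.5, 0, 0, 0, 20, 0, 0, 9.5, 0, 0, 0])

```text
time: 9.68
ee_pos: [430.7, 21.1, 93.2]
orientation: [0.973, 0.231, -0.0, -0.0]
force: [0.4, -0.0, -0.6]
finger_gap: 0.442
finger_force: 30.0
```

>>> play_rows(moves=[20, 0, 0, 0.7, 0, 0, 0, 20, 0, 0, 1.5, 0, 0, 0, 20, 0, 0, 1.5, 0, 0, 0])

```text
time: 10.05
ee_pos: [430.6, 21.1, 91.7]
orientation: [0.973, 0.231, -0.0, -0.0]
force: [0.0, 0.7, -0.7]
finger_gap: 0.444
finger_force: 30.0
```

>>> play_rows(moves=[20, 0, 0, 0.7, 0, 0, 0, 20, 0, 0, 1.5, 0, 0, 0, 20, 0, 0, 1.5, 0, 0, 0])

```text
time: 10.42
ee_pos: [430.6, 21.1, 90.2]
orientation: [0.973, 0.231, -0.0, -0.0]
force: [-0.4, 0.5, -0.0]
finger_gap: 0.442
finger_force: 30.0
```

The bore has gone over the tip with no contact force, so I'll continue.

>>> play_rows(moves=[20, 0, 0, 0.7, 0, 0, 0, 20, 0, 0, 1.5, 0, 0, 0, 20, 0, 0, 2.2, 0, 0, 0, 20, 0, 0, 2.2, 0, 0, 0])

```text
time: 10.92
ee_pos: [430.6, 21.2, 88.0]
orientation: [0.973, 0.231, -0.0, -0.0]
force: [-1.4, 1.6, -0.6]
finger_gap: 0.442
finger_force: 30.0
```

>>> play_rows(moves=[20, 0, 0, 0.7, 0, 0, 0, 20, 0, 0, 1.5, 0, 0, 0, 20, 0, 0, 2.2, 0, 0, 0, 20, 0, 0, 2.2, 0, 0, 0])

```text
time: 11.42
ee_pos: [430.6, 21.2, 85.9]
orientation: [0.973, 0.231, -0.0, -0.0]
force: [-1.8, 2.5, 1.6]
finger_gap: 0.442
finger_force: 30.0
```

>>> play_rows(moves=[20, 0, -0.4, 0.5, 0, 0, 0, 20, 0, -0.4, 1, 0, 0, 0, 20, 0, -0.4, 1.5, 0, 0, 0, 20, 0, -0.4, 1.5, 0, 0, 0])

```text
time: 11.92
ee_pos: [430.6, 21.4, 84.4]
orientation: [0.973, 0.231, 0.0, 0.0]
force: [-0.4, 1.3, 3.7]
finger_gap: 0.444
finger_force: 30.0
```

>>> play_rows(moves=[20, 0, 0, 0.5, 0, 0, 0, 20, 0, 0, 1, 0, 0, 0, 20, 0, 0, 1.5, 0, 0, 0, 20, 0, 0, 1.5, 0, 0, 0])

```text
time: 12.42
ee_pos: [430.6, 21.4, 82.9]
orientation: [0.973, 0.231, 0.0, 0.0]
force: [-0.6, 0.3, 5.0]
finger_gap: 0.444
finger_force: 30.0
```

>>> play_rows(moves=[20, 0, 0, 0.5, 0, 0, 0, 20, 0, 0, 1, 0, 0, 0, 20, 0, 0, 1.5, 0, 0, 0, 20, 0, 0, 1.5, 0, 0, 0])

```text
time: 12.92
ee_pos: [430.6, 21.4, 81.5]
orientation: [0.973, 0.231, 0.0, 0.0]
force: [-0.7, 0.3, 5.2]
finger_gap: 0.444
finger_force: 30.0
```

>>> play_rows(moves=[20, 0, 0, 0.4, 0, 0, 0, 20, 0, 0, 0.8, 0, 0, 0, 20, 0, 0, 0.8, 0, 0, 0])

```text
time: 13.3
ee_pos: [430.7, 21.4, 80.8]
orientation: [0.973, 0.231, 0.0, 0.0]
force: [-1.8, 1.2, 7.8]
finger_gap: 0.436
finger_force: 30.0
```

>>> play_rows(moves=[20, 0, -0.1, 0.3, 0, 0, 0, 20, 0, -0.1, 0.5, 0, 0, 0, 20, 0, -0.1, 0.5, 0, 0, 0])

```text
time: 13.68
ee_pos: [430.7, 21.5, 80.4]
orientation: [0.973, 0.231, 0.0, 0.0]
force: [-2.8, 1.4, 9.9]
finger_gap: 0.441
finger_force: 30.0
```

>>> play_rows(moves=[20, 0, 0, 0.3, 0, 0, 0, 20, 0, 0, 0.5, 0, 0, 0, 20, 0, 0, 0.5, 0, 0, 0])

```text
time: 14.05
ee_pos: [430.7, 21.4, 80.0]
orientation: [0.973, 0.231, 0.0, 0.0]
force: [-2.0, 1.4, 10.2]
finger_gap: 0.443
finger_force: 30.0
```

>>> play_rows(moves=[20, -0.1, -0.1, 0.2, 0, 0, 0, 20, -0.1, -0.1, 0.4, 0, 0, 0, 20, -0.1, -0.1, 0.4, 0, 0, 0])

```text
time: 14.42
ee_pos: [430.7, 21.5, 79.6]
orientation: [0.973, 0.231, 0.001, 0.0]
force: [-1.9, 1.0, 10.6]
finger_gap: 0.444
finger_force: 30.0
```

>>> play_rows(moves=[20, 0, 0, 0.2, 0, 0, 0, 20, 0, 0, 0.4, 0, 0, 0, 20, 0, 0, 0.4, 0, 0, 0])

```text
time: 14.8
ee_pos: [430.2, 21.6, 78.4]
orientation: [0.973, 0.231, -0.0, -0.0]
force: [-0.8, 0.2, -1.8]
finger_gap: 0.441
finger_force: 30.0
```

>>> play_rows(moves=[20, 0, 0, 0.2, 0, 0, 0, 20, 0, 0, 0.4, 0, 0, 0, 20, 0, 0, 0.4, 0, 0, 0])

```text
time: 15.18
ee_pos: [430.4, 21.6, 78.3]
orientation: [0.973, 0.231, -0.0, 0.0]
force: [0.5, 0.0, -0.8]
finger_gap: 0.445
finger_force: 30.0
```

The knob has snapped past the clip. I'll continue down to home.

>>> play_rows(moves=[20, 0, 0, 0.8, 0, 0, 0, 20, 0, 0, 1.6, 0, 0, 0, 20, 0, 0, 2.4, 0, 0, 0, 20, 0, 0, 3.2, 0, 0, 0, 20, 0, 0, 4, 0, 0, 0, 20, 0, 0, 4, 0, 0, 0])

```text
time: 15.92
ee_pos: [430.4, 21.6, 74.4]
orientation: [0.973, 0.231, 0.0, 0.0]
force: [-0.4, 0.8, 1.5]
finger_gap: 0.439
finger_force: 30.0
```

>>> play_rows(moves=[20, 0, 0, 0.5, 0, 0, 0, 20, 0, 0, 1, 0, 0, 0, 20, 0, 0, 1.5, 0, 0, 0, 20, 0, 0, 1.5, 0, 0, 0])

```text
time: 16.42
ee_pos: [430.4, 21.6, 72.9]
orientation: [0.973, 0.231, 0.0, 0.0]
force: [-0.1, 0.6, 3.6]
finger_gap: 0.442
finger_force: 30.0
```

>>> play_rows(moves=[20, 0, 0, 0.5, 0, 0, 0, 20, 0, 0, 1, 0, 0, 0, 20, 0, 0, 1.5, 0, 0, 0, 20, 0, 0, 2, 0, 0, 0, 20, 0, 0, 2, 0, 0, 0])

```text
time: 17.05
ee_pos: [430.4, 21.6, 70.9]
orientation: [0.973, 0.231, 0.0, 0.0]
force: [-1.4, 0.5, 4.8]
finger_gap: 0.443
finger_force: 30.0
```

>>> play_rows(moves=[20, 0, 0, 0.3, 0, 0, 0, 20, 0, 0, 0.6, 0, 0, 0, 20, 0, 0, 0.6, 0, 0, 0])

```text
time: 17.42
ee_pos: [430.4, 21.6, 70.6]
orientation: [0.973, 0.231, 0.0, 0.0]
force: [-1.8, 0.7, 9.6]
finger_gap: 0.441
finger_force: 30.0
```

The knob is home at the stop with 9.6 N. Now I'll raise it for the pull test.

>>> play_rows(moves=[20, 0, 0, -1, 0, 0, 0, 20, 0, 0, -2, 0, 0, 0, 20, 0, 0, -3, 0, 0, 0, 20, 0, 0, -4, 0, 0, 0, 20, 0, 0, -4.5, 0, 0, 0, 20, 0, 0, -4.5, 0, 0, 0])

```text
time: 18.18
ee_pos: [430.3, 21.6, 74.7]
orientation: [0.973, 0.231, -0.0, -0.0]
force: [0.3, 0.5, 1.5]
finger_gap: 0.441
finger_force: 30.0
```

>>> play_rows(moves=[20, 0, 0, -0.3, 0, 0, 0, 20, 0, 0, -0.6, 0, 0, 0, 20, 0, 0, -0.6, 0, 0, 0])

```text
time: 18.55
ee_pos: [430.2, 21.6, 75.3]
orientation: [0.973, 0.231, -0.0, -0.0]
force: [0.3, -0.4, -1.1]
finger_gap: 0.449
finger_force: 30.0
```

>>> play_rows(moves=[20, 0, 0, -0.3, 0, 0, 0, 20, 0, 0, -0.6, 0, 0, 0, 20, 0, 0, -0.6, 0, 0, 0])

```text
time: 18.92
ee_pos: [430.3, 21.6, 76.0]
orientation: [0.973, 0.231, 0.0, 0.0]
force: [0.3, -0.2, -0.6]
finger_gap: 0.445
finger_force: 30.0
```

>>> play_rows(moves=[20, 0, 0, -0.3, 0, 0, 0, 20, 0, 0, -0.6, 0, 0, 0, 20, 0, 0, -0.6, 0, 0, 0])

```text
time: 19.3
ee_pos: [430.3, 21.6, 76.6]
orientation: [0.973, 0.231, 0.0, 0.0]
force: [0.2, 0.1, 0.0]
finger_gap: 0.444
finger_force: 30.0
```

>>> play_rows(moves=[20, 0, 0, -0.3, 0, 0, 0, 20, 0, 0, -0.6, 0, 0, 0, 20, 0, 0, -0.6, 0, 0, 0])

```text
time: 19.68
ee_pos: [430.3, 21.6, 77.2]
orientation: [0.973, 0.231, 0.0, 0.0]
force: [-0.1, 0.7, 0.1]
finger_gap: 0.442
finger_force: 30.0
```

>>> play_rows(moves=[20, 0, 0, -0.3, 0, 0, 0, 20, 0, 0, -0.6, 0, 0, 0, 20, 0, 0, -0.6, 0, 0, 0])

```text
time: 20.05
ee_pos: [430.3, 21.6, 77.8]
orientation: [0.973, 0.231, 0.0, 0.0]
force: [0.2, -0.5, 0.2]
finger_gap: 0.444
finger_force: 30.0
```

>>> play_rows(moves=[20, 0, 0, -0.3, 0, 0, 0, 20, 0, 0, -0.6, 0, 0, 0, 20, 0, 0, -0.6, 0, 0, 0])

```text
time: 20.42
ee_pos: [430.3, 21.6, 78.3]
orientation: [0.973, 0.231, -0.0, -0.0]
force: [-0.2, -0.3, -0.5]
finger_gap: 0.439
finger_force: 30.0
```

>>> play_rows(moves=[20, 0, 0, -0.3, 0, 0, 0, 20, 0, 0, -0.5, 0, 0, 0, 20, 0, 0, -0.5, 0, 0, 0])

```text
time: 20.8
ee_pos: [430.2, 21.6, 78.7]
orientation: [0.973, 0.231, -0.0, -0.0]
force: [-0.2, -0.6, -3.8]
finger_gap: 0.443
finger_force: 30.0
```

>>> play_rows(moves=[20, 0, 0, -0.3, 0, 0, 0, 20, 0, 0, -0.5, 0, 0, 0, 20, 0, 0, -0.5, 0, 0, 0])

```text
time: 21.18
ee_pos: [430.1, 21.6, 79.1]
orientation: [0.973, 0.231, -0.0, -0.0]
force: [0.7, 0.6, -8.4]
finger_gap: 0.445
finger_force: 30.0
```

>>> play_rows(moves=[20, 0, 0, -0.25, 0, 0, 0, 20, 0, 0, -0.25, 0, 0, 0, 20, 0, 0, -0.25, 0, 0, 0])

```text
time: 21.55
ee_pos: [430.0, 21.7, 79.4]
orientation: [0.973, 0.231, -0.0, -0.0]
force: [-0.6, 0.1, -11.6]
finger_gap: 0.444
finger_force: 30.0
```

>>> play_rows(moves=[20, 0, 0, 0, 0, 0, 0, 20, 0, 0, 0, 0, 0, 0])

```text
time: 21.8
ee_pos: [430.1, 21.6, 79.5]
orientation: [0.973, 0.231, -0.0, -0.0]
force: [-1.4, 0.6, -11.7]
finger_gap: 0.443
finger_force: 30.0
```

>>> play_rows(moves=[20, 0, 0, 0.1, 0, 0, 0, 20, 0, 0, 0.1, 0, 0, 0, 20, 0, 0, 0.1, 0, 0, 0, 20, 0, 0, 0.1, 0, 0, 0, 20, 0, 0, 0.1, 0, 0, 0, 20, 0, 0, 0.1, 0, 0, 0, 20, 0, 0, 0.1, 0, 0, 0, 20, 0, 0, 0.1, 0, 0, 0, 20, 0, 0, 0.1, 0, 0, 0, 20, 0, 0, 0.1, 0, 0, 0])

```text
time: 23.05
ee_pos: [430.3, 21.6, 79.5]
orientation: [0.973, 0.231, -0.0, -0.0]
force: [-1.8, -0.3, -11.5]
finger_gap: 0.445
finger_force: 30.0
```

>>> play_rows(moves=[20, 0, 0, 0, 0, 0, 0, 20, 0, 0, 0, 0, 0, 0, 20, 0, 0, 0, 0, 0, 0])

```text
time: 23.42
ee_pos: [430.3, 21.6, 79.5]
orientation: [0.973, 0.231, 0.0, -0.0]
force: [-2.1, 0.5, -10.2]
finger_gap: 0.448
finger_force: 30.0
```

The pull held at 10–11.5 N for more than a second. Next I'll lower the knob, release it and retreat.

>>> play_rows(moves=[20, 0, 0, 1, 0, 0, 0, 20, 0, 0, 2, 0, 0, 0, 20, 0, 0, 3, 0, 0, 0, 20, 0, 0, 4, 0, 0, 0, 20, 0, 0, 4.9, 0, 0, 0, 20, 0, 0, 4.9, 0, 0, 0, 60, 0, 0, 4.9, 0, 0, 0, 60, 0, 0, 4.9, 0, 0, 0, 60, 0, 0, 4.9, 0, 0, 0, 60, 0, 0, 4.9, 0, 0, 0])

```text
time: 24.68
ee_pos: [430.4, 21.6, 74.6]
orientation: [0.973, 0.231, 0.0, 0.0]
force: [-0.3, -0.1, 0.7]
finger_gap: 0.683
finger_force: 0.0
```

>>> play_rows(moves=[60, 0, 0, 0, 0, 0, 0, 60, 0, 0, -15, 0, 0, 0, 60, 0, 0, -45, 0, 0, 0, 60, 0, 0, -90, 0, 0, 0, 60, 0, 0, -130, 0, 0, 0, 60, 0, 0, -130, 0, 0, 0, 60, 0, 0, -130, 0, 0, 0])

```text
time: 25.55
ee_pos: [429.8, 21.7, 203.8]
orientation: [0.973, 0.231, -0.001, -0.0]
force: [0.4, 0.4, -0.3]
finger_gap: 0.681
finger_force: 0.0
```

```bash
python3 - <<'E'
from h import *
s=bot.read_state(); print(s["time"],s["ee_pos"],s["force"],s["finger_gap"])
k=bot.calibration("wrist"); im=bot.snapshot("wrist"); cv2.imwrite("pics/w6.png",im[0:320])
for r in bot.mark_of("knob","wrist")[:3]: print(r,atz("wrist",r["xy"],66,k))
E
```

```text
25.55 [429.83740534  21.69379864 203.7560911 ] [ 0.36027587  0.41896993 -0.33141456] 0.6810602378602466
{'xy': [328.0, 227.7], 'p': 0.87} [429.15581891  19.33815221  66.        ]
```

View pics/w6.png

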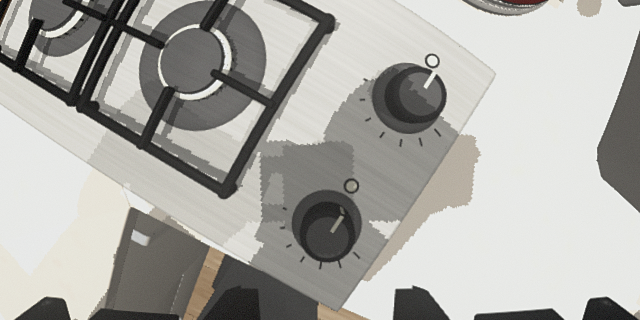

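The picture shows the knob seated at (328,228) on its bezel, with the pointer at (338,220) aimed at the off dot at (351,185). The gripper is clear, so I'll hand the job in.

```bash
python3 -c "
from bench import bot
print(bot.job_done())"
```

```text
the job is handed in; nothing more can be done
None
```

The knob is clicked home on the bare spindle with its pointer at the off dot, held a steady pull of about 11 N for over a second, and has been let go; the job is handed in at about 25.6 s, but no verdict was returned.

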